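# Wind down the kitchen press and pin its handle

### The job

Wind the screw press down: turn its handle bar clockwise (seen from above), turn after turn, until the press plate is down on the wooden lid of the mould and the hole in the bar stands over the hole in the press head below it. Then take the lock pin (the one with the plain cylindrical head) out of the wooden stand, push it fully home through both holes so that the handle cannot turn back, and let go. Leave the two other things in the stand and everything else on the worktop where they are.

Things in the scene. Friction and masses are not known exactly. Their poses are not given: they have to be found in the camera images.
- press: Screw press, fixed to the worktop. Origin on the worktop under the vertical axis of the handle bar, z up; its -x side is the front, towards the robot (yaw within 0.45 rad). Grey base 235 x 140 x 20 mm, grey column at the rear (+x). Aluminium head, x = -75 to +125 mm, 90 mm wide (y), z = 150 to 180 mm. Under the plate a steel mould, 104 mm wide, with a wooden lid, top at z = 88 mm.
- carry_handle (a point): Top middle of the U-shaped carrying handle (10 mm steel bar) that stands on the rear of the press head, 114 mm behind (+x of) the press axis, 66 mm wide over all, up to z = 305 mm. A gripper on a knob strikes it if the knob is within about 0.85 rad of the press's +x direction: drive a knob round the front of the circle only, then let go and take the opposite knob.
- crank (a joint): Angle (rad) of the handle bar, growing clockwise from above. At 0 the plate is fully up and the bar's end with the hole points to the press's front (-x); it does so again, hole over hole, at 2 pi (plate half way) and at 4 pi = 12.566, the wanted place. Stops dead at 12.77. Starts at 1.0 to 4.0. Friction about 0.2 N m; stays where it is left, at one height. 1 rad lowers the plate by 3 mm.
- press_axis (a point): The point of the press axis at the height of the top of the handle bar (z = 196 mm). The bar is 190 x 26 x 12 mm, z = 184 to 196 mm (4 mm above the head), with a hub of 28 mm diameter up to z = 214 mm and at each end an upright black knob.
- knob_a (a point): Centre of the top (z = 246 mm) of the knob at the end of the bar that has the hole. Cylinder of 22 mm diameter, 50 mm high (z = 196 to 246 mm), 82 mm from the axis, does not spin. Can be pushed round from behind with shut fingers (about 3 N), or held. Turns with the bar.
- knob_b (a point): The same of the knob at the other end of the bar.
- bar_hole (a point): Centre of the upper mouth of the hole through the bar, 14 mm wide, 50 mm from the press axis on knob_a's side, z = 196 mm.
- head_hole (a point): Centre of the upper mouth of the hole through the head, 14 mm wide, 30 mm deep, open below, 50 mm in front (-x) of the press axis, z = 180 mm; axes as the press.
- plate_under (a point): Centre of the underside of the round steel press plate (88 mm diameter) under the head; z = 126.3 mm at crank 0, and within 1 mm of the lid (z = 88 mm) at crank 4 pi.
- stand: Wooden block 200 x 60 x 55 mm (x, y, z), fixed to the worktop; its origin is the centre of its underside. Three upright holes of 14 mm at x = -68, 0 and +68 mm hold the pin, the stopper and the thermometer in any order. Its long axis lies at -0.45 to 0.45 rad to the world's x. Press and stand may change sides.
- pin: Steel lock pin, 40 to 65 g: shaft 10 mm thick, 45 mm long, the last 10 mm tapered to 5 mm; on top a plain cylindrical head 24 mm wide, 26 mm high, whose underside rests on the stand's top (55 mm) or on the bar. Origin at the tip of the shaft, z up along the pin. Starts upright in a hole of the stand, head 55 to 81 mm above the worktop.
- pin_head (a point): Middle of the pin's head, where to grip it, 58 mm above its tip.
- stopper: Bottle stopper in the stand: steel ball of 32 mm diameter on a shaft. Leave alone.
- gauge: Dial thermometer in the stand: flat disc head of 40 mm diameter, 10 mm thick, white face, on a thin shaft. Leave alone.
- kettle: Steel kettle, 156 mm wide, 145 mm high, spout up to 140 mm from its axis; origin under its centre. Leave alone.
- mug: White mug, 82 mm wide, 95 mm high, with a handle; between press and stand. Leave alone.
- sugar: Low steel sugar bowl, 100 mm wide, 59 mm high. Leave alone.
- canister: Steel canister, 80 mm wide, 150 mm high. Leave alone.
- oil: Green bottle, 60 mm wide, 220 mm high. Leave alone.
- jar: Amber glass jar, 70 mm wide, 100 mm high. Leave alone.
- pepper: Wooden pepper mill, 54 mm wide, 165 mm high. Leave alone.

How it is judged:
By the outcome, as a careful person would: the job done as asked, in the order asked, and still so for the second after the job is handed in, with the robot touching nothing.
It also fails if it takes over 72 s, if anything falls off the work surface, if the arm or the gripper's body presses on something with over 40 N, if the wrist force passes 120 N, or if a joint passes its speed limit or range.

### The arm

A 6-joint arm with a two-finger parallel gripper is mounted at the origin on the work surface. World frame = base frame: x ahead of the robot, y to its left, z up, the work surface at z = 0. Lengths are in m, angles in rad, forces in N, time in s.
With the tool pointing down it reaches from about 0.3 to 0.775 m from the base axis. Payload 14.6 kg.
Tool frame: the origin (TCP) lies midway between the tips of the shut fingers; the grasp point (between the pads) lies 19 mm behind it; x points along the fingers, y is the direction in which the jaws open and shut, and the axes are right-handed (so a half turn about x gives the same grasp; the last joint's range is limited). The gripper opens to 94 mm and grips with 3 to 60 N. Pads are 16 mm wide; open, the fingers measure 119 mm over their backs; the gripper's body (75 mm by 177 mm) begins 78 mm behind the grasp point.
Start: joints at [1.204, 0.3, 1.521, -0, 1.321, -0.067], TCP at [0.162, 0.525, 0.205] pointing down, gripper open.
Joint ranges: [-3.03, 3.03], [-0.79, 2.21], [0.23, 2.52], [-1.04, 4.18], [0, 3.07], [-2.55, 2.55]. Speed limits (rad/s): [2.22, 2.22, 2.57, 3.14, 3.14, 3.14].

### API

Orientations are given as a unit quaternion [x, y, z, w].
In Python, from bench import r, viewer, order, finder gives the robot as it stands.
- The arm moves only by the shell command python3 -m inch 'ROWS' [FORCE]. ROWS is JSON, a list of rows, each a list of 5 numbers: the finger opening in mm, from 0 to 94, then the shift along the tool's x, y, z in mm, then the turn about the tool's x in rad. In form: [[fingers, x, y, z, yaw], ...]. A call has 1 to 12 rows; each row shifts and turns the commanded pose from where the row before left it, along the tool's axes as they then stand; what a row does not reach is not made up. A row lasts 1/10 s, in which the tool goes at most 50 mm and 8.59 degrees, less where a joint would pass 70% of its speed; a pose out of reach is approached as far as the arm can. A call is refused whole if a number of a shift passes 50 or a number of a turn 0.15, either way. A call with a gripper value outside its range is refused whole. The fingers move at their own pace and stop on an object; FORCE is the grip in N (left out, the last holds). Time passes only in rows, so rows that do not move let the fingers close. It gives the time, the measured TCP pose, the force and the opening at its end, in the units of the state.
- r.get_state(): the state, without advancing time (a new reading comes with each control period).
- viewer.snapshot(name): name is "scene" or "top"; returns a dict with "color" (420x560x3 uint8, red, green, blue), "z_map" (420x560 float32, m along the optical axis (not along the pixel's ray), 0 where there is no reading), "camera_matrix" (3x3 intrinsics, pixels), "k1" (the pictures are not rectified: a ray, as slopes to the right and down, at radius r is drawn at 1 + k1 r^2 times it, then the intrinsics apply), "rvec" (rotation vector, rad) and "tvec" (3), from world to camera coordinates, as OpenCV has them. Camera axes: x right, y down, z forward; pixel columns grow to the right and rows downward; lengths in m; the calibration is good to about 2 mm. A picture is of the moment at which its call begins.
- order.sign_off(): hands the job in, once; it reports no verdict.
Trained networks look in the newest picture that a camera, given by its name, has taken for a name from the list of things; names that differ only in an ending like _2 or _b are one class to them, and where a whole thing is asked for, a point or a joint stands for the part that bears it (a point fixed in the world has none). Each returns a list of dicts, best first, with "score" (0 to 1); they miss things now and then, are a little off and sometimes report something else, mostly with a low value. They report only what shows in the picture. A call takes as long as a camera call.
- finder.search_frame(camera, thing): "uv" ([column, row] in pixels, amid what is visible of it).
The state is a dict: "time_s": time; "qpos": joint angles; "joint_vel": joint speeds; "joint_efforts": joint torques, N m; "ee_pos": TCP position; "ee_rot": TCP orientation; "wrist_force": force on the tool from outside, world axes, zero at the start; "ft_torque": the same for the moment, N m; "opening": finger opening in m.
Only numpy, scipy, OpenCV 4.12 (cv2) and the standard library are available. Lean on these libraries where they do the work, as an engineer would, in place of code of your own. Each camera call takes 0.05 s, during which the arm holds its last target. There are 200 camera calls.

## Working session

There is one attempt and no reset: what is moved stays moved. The work goes in short steps, Python scripts to look and compute and a shell command to move; the robot and the scene stay as the last step left them, time stands still between calls to the robot, and variables do not carry over. Pictures are saved under pics/ and viewed, about 8 in all and at most 12, crops included, and the job is handed in when it is done.

```bash
ls; mkdir -p pics
cat > h.py <<'E'
import numpy as np, cv2
from bench import r, viewer, order, finder
def snap(n, save=None):
    s=viewer.snapshot(n)
    if save: cv2.imwrite('pics/'+save, s['color'][:,:,::-1])
    return s
def pix2ray(s,u,v):
    K=s['camera_matrix'];d=np.array([s['k1'],0,0,0,0],float)
    p=cv2.undistortPoints(np.array([[[u,v]]],float),K,d)[0,0]
    R=cv2.Rodrigues(np.array(s['rvec'],float))[0];t=np.array(s['tvec'],float).ravel()
    return -R.T@t, R.T@np.array([p[0],p[1],1.]),R,t
def at_z(s,u,v,z):
    c,d,_,_=pix2ray(s,u,v); return c+d*(z-c[2])/d[2]
def at_depth(s,u,v):
    c,d,_,_=pix2ray(s,u,v); z=s['z_map'][int(round(v)),int(round(u))]; return c+d*z
def proj(s,P):
    return cv2.projectPoints(np.array(P,float).reshape(-1,1,3),np.array(s['rvec'],float),np.array(s['tvec'],float),s['camera_matrix'],np.array([s['k1'],0,0,0,0],float))[0].reshape(-1,2)
E
python3 - <<'E'
from h import *
np.set_printoptions(precision=4,suppress=True)
S={n:snap(n,n+'0.png') for n in('top','scene')}
for n,s in S.items():
    print(n,'cam',pix2ray(s,280,210)[:2],s['k1'])
    for t in ['press','press_axis','knob_a','knob_b','bar_hole','head_hole','carry_handle','pin','pin_head','stand','stopper','gauge','mug','kettle']:
        for o in finder.search_frame(n,t)[:2]:
            print(t,np.round(o['uv'],1),round(o['score'],2),at_depth(s,*o['uv']))
st=r.get_state();print(st)
a=np.hstack([S['top']['color'],S['scene']['color']]);
E
```

```text
pics
top cam (array([ 0.4147, -0.0131,  1.7675]), array([ 0.0983,  0.0009, -0.9955])) 0.048609325822225
press [220.9 220.1] 0.8 [0.532  0.1984 0.183 ]
press_axis [225.2 220.9] 0.88 [0.5292 0.1827 0.185 ]
press_axis [217.8 225.8] 0.65 [0.5097 0.2046 0.2129]
knob_a [223.1 224.6] 0.9 [0.5141 0.1861 0.2134]
knob_b [223.1 224.6] 0.9 [0.5141 0.1861 0.2134]
bar_hole [219.8 226.9] 0.58 [0.5056 0.1966 0.2197]
head_hole [226.  222.1] 0.97 [0.5254 0.1805 0.1787]
carry_handle [228.1 221.7] 0.63 [0.5268 0.1727 0.1816]
pin [224.4 220.9] 0.57 [0.5295 0.1861 0.1809]
pin [337.9 196.7] 0.52 [ 0.636  -0.2311  0.076 ]
stand [333.7 211.2] 0.67 [ 0.5822 -0.2175  0.0569]
stopper [336.  241.6] 0.46 [ 0.4662 -0.2261  0.057 ]
gauge [338.7 215. ] 0.57 [ 0.5674 -0.2359  0.062 ]
mug [277.1 202.6] 0.6 [0.6182 0.0005 0.0055]
mug [406.8 210.1] 0.46 [ 0.5818 -0.4702  0.1443]
kettle [280.8 148.7] 0.67 [ 0.8078 -0.0111  0.127 ]
scene cam (array([ 1.1805, -0.4619,  1.2011]), array([-0.4626,  0.3791, -0.8016])) 0.029016490536061784
press [344.7 139.8] 0.7 [0.446  0.4393 0.0895]
press_axis [311.7 187.1] 0.82 [0.5848 0.15
[... 448 characters left out ...]
0.5033 -0.2396  0.0844]
gauge [304.2 160.7] 0.47 [0.5096 0.1849 0.2082]
mug [281.3 244.8] 0.64 [0.601  0.0177 0.0064]
kettle [325.1 290. ] 0.72 [ 0.8438 -0.0306  0.1247]
kettle [193.8 254.3] 0.24 [ 0.4984 -0.2336  0.0831]
{'time_s': 1.5, 'qpos': array([ 1.2044,  0.2999,  1.5211, -0.    ,  1.3207, -0.0666]), 'joint_vel': array([-0.0027,  0.0026,  0.0006,  0.0006,  0.0006,  0.0003]), 'joint_efforts': array([  0.0021, -53.1653, -35.292 ,   0.0709,   0.0212,   0.    ]), 'ee_pos': array([0.1624, 0.5254, 0.2054]), 'ee_rot': array([ 0.1056,  0.6992, -0.1056,  0.6992]), 'wrist_force': array([ 0.2083, -0.0717, -0.1481]), 'ft_torque': array([-0.0338,  0.0126,  0.036 ]), 'opening': 0.09391456396325172}
```

View pics/top0.png

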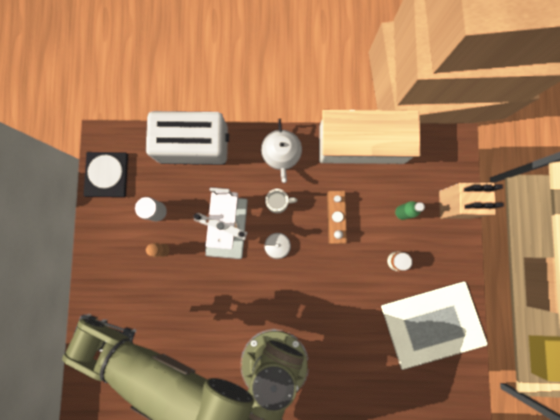

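View pics/scene0.png

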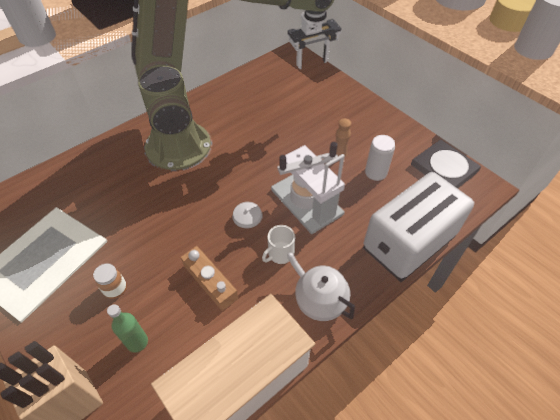

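Top: press around (225,225), stand (337,217), sugar bowl (277,245), mug (277,200). Next is an enlarged composite of the press and stand.

Run:
```python
import cv2,numpy as np
t=cv2.imread('pics/top0.png');s=cv2.imread('pics/scene0.png')
c=lambda im,x,y,w,h:cv2.resize(im[y:y+h,x:x+w],(400,300),interpolation=cv2.INTER_CUBIC)
a=np.vstack([np.hstack([c(t,180,180,80,60+20-20),c(t,298,187,80,60)]),np.hstack([c(s,260,135,112,84),c(s,170,235,80,60)])])
cv2.imwrite('pics/c1.png',a)
```

```text
(no output)
```

View pics/c1.png

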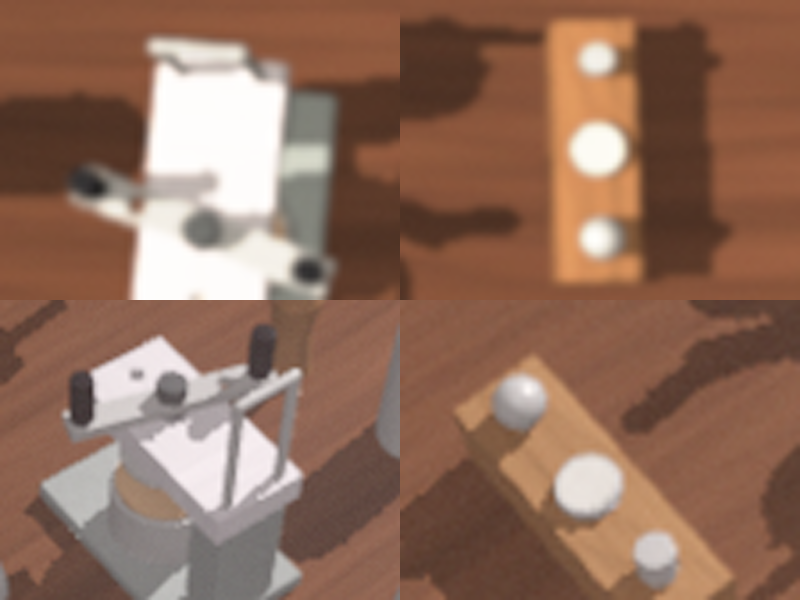

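Pin is the +x item in the stand (plain cylinder). Hole end of the bar seems to be on the +y side (dark patch in scene crop near (235,385)), consistent with a crank of about 2. Now the geometry.

```bash
cat >> h.py <<'E'
def topcentroid(s,zlo,zhi,box,cond=None):
    # all depth points in xy box with z in range
    H,W=s['z_map'].shape; uu,vv=np.meshgrid(np.arange(W),np.arange(H))
    p=cv2.undistortPoints(np.stack([uu,vv],-1).reshape(-1,1,2).astype(float),s['camera_matrix'],np.array([s['k1'],0,0,0,0],float))[:,0]
    R=cv2.Rodrigues(np.array(s['rvec'],float))[0];t=np.array(s['tvec'],float).ravel()
    z=s['z_map'].ravel(); P=(np.c_[p,np.ones(len(p))]*z[:,None]-t)@R
    m=(z>0)&(P[:,2]>zlo)&(P[:,2]<zhi)&(P[:,0]>box[0])&(P[:,0]<box[1])&(P[:,1]>box[2])&(P[:,1]<box[3])
    return P[m]
E
python3 - <<'E'
from h import *
np.set_printoptions(precision=4,suppress=True)
T=snap('top');C=snap('scene')
f=lambda s,u,v,z:at_z(s,u,v,z)
print('top knobs',f(T,197.6,216.4,.246),f(T,241.6,234,.246))
print('hub',f(T,220.8,225.6,.214),'headhole',f(T,218.6,239.4,.18))
print('pin',f(T,337.6,198.6,.081),'gauge?',f(T,337.8,217,.09),'stopper',f(T,337.8,234.6,.087))
k=lambda x,y,z:f(C,260+x*.28,135+y*.28,z)
print('scene hub',k(172,80,.214),'hh',k(136,75,.18),'knobs',k(263,30,.246),k(81,76,.246))
q=lambda x,y,z:f(C,170+x*.2,235+y*.2,z)
print('pin scene',q(256,241,.081))
for s in(T,C):
    b=(.3,.8,.05,.35)
    k=topcentroid(s,.225,.26,b); print('hi pts',len(k));
    km=cv2.kmeans(k.astype(np.float32)[:,:2].copy(),2,None,(3,50,1e-5),5,cv2.KMEANS_PP_CENTERS)[2] if len(k)>4 else None; print(km)
    hd=topcentroid(s,.17,.19,b); print('head rect',cv2.minAreaRect(hd[:,:2].astype(np.float32)),len(hd))
    st=topcentroid(s,.045,.06,(.4,.8,-.35,-.12)); print('stand',cv2.minAreaRect(st[:,:2].astype(np.float32)))
    pn=topcentroid(s,.072,.09,(.61,.68,-.28,-.18)); print('pin',pn.mean(0),pn.min(0),pn.max(0),len(pn))
E
```

```text
top knobs [0.5388 0.2702 0.246 ] [0.481  0.1179 0.246 ]
hub [0.5105 0.194  0.214 ] headhole [0.4635 0.2048 0.18  ]
pin [ 0.6281 -0.2293  0.081 ] gauge? [ 0.5573 -0.2289  0.09  ] stopper [ 0.4915 -0.2291  0.087 ]
scene hub [0.511  0.1994 0.214 ] hh [0.4629 0.2017 0.18  ] knobs [0.5389 0.276  0.246 ] [0.4808 0.1229 0.246 ]
pin scene [ 0.6272 -0.2254  0.081 ]
hi pts 86
[[0.5594 0.2556]
 [0.4829 0.1228]]
head rect ((0.6268749237060547, 0.22588896751403809), (0.39890214800834656, 0.1524212658405304), 17.126569747924805) 1542
stand ((0.6264155507087708, -0.24277108907699585), (0.18360218405723572, 0.3291512727737427), 85.47227478027344)
pin [ 0.6304 -0.2271  0.0802] [ 0.6189 -0.2395  0.0728] [ 0.6421 -0.2155  0.0876] 37
hi pts 173
[[0.5831 0.2301]
 [0.486  0.1163]]
head rect ((0.6284430623054504, 0.22174257040023804), (0.396359920501709, 0.1596234142780304), 15.94949722290039) 1533
stand ((0.5621433854103088, -0.23274610936641693), (0.20230071246623993, 0.060654982924461365), 1.4458096027374268)
pin [ 0.6312 -0.2315  0.0799] [ 0.6189 -0.2421  0.0721] [ 0.6434 -0.2201  0.0855] 58
```

```bash
cat >> h.py <<'E'
AX=np.array([.510,.197]); YAW=-.12
def phi(st=None):
    st=st or r.get_state(); q=st['ee_rot']; x,y,z,w=q
    return np.arctan2(1-2*(x*x+z*z),2*(x*y-w*z))
def go(xyz,ph,n,f,p0=None,f0=None):
    """rows for a straight path, from the measured pose, phi unwrapped towards ph"""
    st=r.get_state(); p=np.array(st['ee_pos'] if p0 is None else p0,float); a=phi(st) if f0 is None else f0
    d=(np.array(xyz)-p)/n; t=(a-ph)/n; rows=[]
    for i in range(n):
        rows.append([f,round(-d[2]*1e3,1),round((d[0]*np.cos(a)+d[1]*np.sin(a))*1e3,1),round((d[0]*np.sin(a)-d[1]*np.cos(a))*1e3,1),round(t,3)]); a-=t
    print('phi0',round(phi(st),3),'n',n); print(str(rows).replace(' ',''))
E
python3 - <<'E'
from h import *
p=r.get_state()['ee_pos']; f=phi()
m=p+[0,0,.09]
go([.25,.42,.30],1.7,4,60)
go([.481,.1205,.30],2.48,11,60,[.25,.42,.30],1.7)
E
```

```text
phi0 1.271 n 4
[[60,np.float64(-23.6),np.float64(-18.7),np.float64(28.7),np.float64(-0.107)],[60,np.float64(-23.6),np.float64(-21.7),np.float64(26.5),np.float64(-0.107)],[60,np.float64(-23.6),np.float64(-24.4),np.float64(24.1),np.float64(-0.107)],[60,np.float64(-23.6),np.float64(-26.8),np.float64(21.3),np.float64(-0.107)]]
phi0 1.271 n 11
[[60,np.float64(-0.0),np.float64(-29.7),np.float64(17.3),-0.071],[60,np.float64(-0.0),np.float64(-30.9),np.float64(15.2),-0.071],[60,np.float64(-0.0),np.float64(-31.9),np.float64(12.9),-0.071],[60,np.float64(-0.0),np.float64(-32.7),np.float64(10.7),-0.071],[60,np.float64(-0.0),np.float64(-33.4),np.float64(8.3),-0.071],[60,np.float64(-0.0),np.float64(-33.9),np.float64(5.9),-0.071],[60,np.float64(-0.0),np.float64(-34.2),np.float64(3.5),-0.071],[60,np.float64(-0.0),np.float64(-34.4),np.float64(1.1),-0.071],[60,np.float64(-0.0),np.float64(-34.4),np.float64(-1.4),-0.071],[60,np.float64(-0.0),np.float64(-34.2),np.float64(-3.8),-0.071],[60,np.float64(-0.0),np.float64(-33.8),np.float64(-6.2),-0.071]]
```

```bash
sed -i 's/print(str(rows)/print(str([[float(x) for x in q] for q in rows])/' h.py
python3 -m inch '[[50,-24,-19,29,-0.107],[50,-24,-22,26,-0.107],[50,-24,-24,24,-0.107],[50,-24,-27,21,-0.107]]' 15
python3 -m inch '[[50,0,-30,17,-0.071],[50,0,-31,15,-0.071],[50,0,-32,13,-0.071],[50,0,-33,11,-0.071],[50,0,-33,8,-0.071],[50,0,-34,6,-0.071],[50,0,-34,3,-0.071],[50,0,-34,1,-0.071],[50,0,-34,-1,-0.071],[50,0,-34,-4,-0.071],[50,0,-34,-6,-0.071],[50,0,0,0,0]]'
python3 - <<'E'
from h import *
print(r.get_state()['qpos']);C=snap('scene','s1.png');T=snap('top','t1.png')
c=lambda im:cv2.resize(im[150:270,150:310] if 0 else im,(400,300),interpolation=cv2.INTER_CUBIC)
a=np.hstack([c(T['color'][170:260,170:290]),c(C['color'][100:220,230:390])])
cv2.imwrite('pics/c2.png',a[:,:,::-1])
go([.481,.1205,.218],2.48,4,50)
E
```

```text
time_s: 2.0
ee_pos: [0.2498, 0.4185, 0.3025]
ee_rot: [-0.047, 0.706, 0.047, 0.706]
wrist_force: [1.3, 0.6, -0.7]
opening: 0.0653
time_s: 3.2
ee_pos: [0.4806, 0.1175, 0.301]
ee_rot: [-0.31, 0.636, 0.31, 0.635]
wrist_force: [-0.2, 0.2, 0.5]
opening: 0.0498
[ 1.65929805e-01  1.17656728e-01  1.52030324e+00 -4.57152520e-04
  1.50420170e+00 -2.31333345e+00]
phi0 2.478 n 4
[[50.0,20.8,-0.2,0.4,-0.0],[50.0,20.8,-0.2,0.4,-0.0],[50.0,20.8,-0.2,0.4,-0.0],[50.0,20.8,-0.2,0.4,-0.0]]
```

View pics/c2.png

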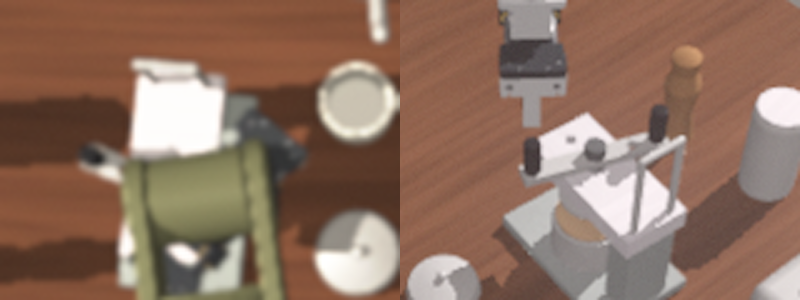

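The gripper stands over knob_b (crop (532,155)), fingers directly above. I'll go down, grip and drive.

```bash
python3 -m inch '[[40,21,0,1,0],[40,21,0,1,0],[40,21,0,0,0],[40,21,0,0,0],[40,0,0,0,0],[18,0,0,0,0],[18,0,0,0,0],[18,0,0,0,0]]' 15
cat >> h.py <<'E'
def crank(knob=1):
    """if holding a knob: crank angle mod pi from tcp; and tool-frame arc row"""
    st=r.get_state(); d=st['ee_pos'][:2]-AX; a=np.arctan2(d[1],d[0]); f=phi(st)
    print('alpha',round(a,3),'rad',round(np.hypot(*d)*1e3,1),'z',round(st['ee_pos'][2],4),'phi-alpha',round((f-a)%(2*np.pi),3),'phi',round(f,3),'F',np.round(st['wrist_force'],1),'open',round(st['opening'],4),'q6',round(st['qpos'][5],2),'t',st['time_s'])
    return a,f
def arc(th,tR=.082):
    a,f=crank(); d=tR*np.array([np.cos(a-th),np.sin(a-th)])-tR*np.array([np.cos(a),np.sin(a)])
    print('row',np.round(1e3*np.array([d[0]*np.cos(f)+d[1]*np.sin(f),d[0]*np.sin(f)-d[1]*np.cos(f)]),2),th)
E
python3 -c "
from h import *
arc(.15)"
```

```text
time_s: 4.1
ee_pos: [0.4807, 0.1216, 0.2187]
ee_rot: [-0.311, 0.635, 0.31, 0.636]
wrist_force: [0.2, -1.0, 5.2]
opening: 0.0217
alpha -1.941 rad 80.9 z 0.2187 phi-alpha 4.421 phi 2.48 F [ 0.2 -1.   5.2] open 0.0217 q6 -2.31 t 4.1
row [12.   -2.64] 0.15
```

```bash
python3 -m inch '[[18,0,6,-1.3,0.075],[18,0,12,-2.6,0.15],[18,0,12,-2.6,0.15],[18,0,12,-2.6,0.15],[18,0,12,-2.6,0.15],[18,0,6,-1.3,0.075]]' 
python3 -c "
from h import *
arc(.15)"
```

```text
time_s: 4.7
ee_pos: [0.4371, 0.1632, 0.2187]
ee_rot: [-0.054, 0.704, 0.054, 0.706]
wrist_force: [3.6, -3.0, 2.1]
opening: 0.0217
alpha -2.708 rad 80.4 z 0.2187 phi-alpha 4.432 phi 1.724 F [ 3.6 -3.   2.1] open 0.0217 q6 -1.44 t 4.7
row [12.03 -2.51] 0.15
```

```bash
python3 -m inch '[[18,0,6,-1.3,0.075],[18,0,12,-2.6,0.15],[18,0,12,-2.6,0.15],[18,0,12,-2.6,0.15],[18,0,12,-2.6,0.15],[18,0,12,-2.6,0.15],[18,0,12,-2.6,0.15],[18,0,12,-2.6,0.15],[18,0,12,-2.6,0.15],[18,0,12,-2.6,0.15],[18,0,12,-2.6,0.15],[18,0,6,-1.3,0.075]]' 
python3 -c "
from h import *
arc(.15)"
```

```text
time_s: 5.9
ee_pos: [0.4828, 0.2733, 0.2186]
ee_rot: [0.481, 0.517, -0.481, 0.519]
wrist_force: [1.6, -13.4, 7.3]
opening: 0.0216
alpha 1.913 rad 81.0 z 0.2186 phi-alpha 4.443 phi 0.073 F [  1.6 -13.4   7.3] open 0.0216 q6 0.38 t 5.9
row [12.06 -2.37] 0.15
```

```bash
python3 -m inch '[[18,0,6,-1.2,0.075],[18,0,12,-2.4,0.15],[18,0,12,-2.4,0.15],[18,0,12,-2.4,0.15],[18,0,12,-2.4,0.15],[18,0,12,-2.4,0.15],[18,0,12,-2.4,0.15],[18,0,2,-0.4,0.025]]'
python3 - <<'E'
from h import *
a,f=crank()
# other knob
b=a-np.pi; P=AX+.082*np.array([np.cos(b),np.sin(b)]); print('opp',P, b)
p=r.get_state()['ee_pos']; up=np.array([p[0],p[1],.262])
# open & up, then over
ph1=(b+4.42) ; print(ph1)
m=.5*(p[:2]+P)
go([*P,.27],ph1,18,40,[p[0],p[1],.27],f)
E
```

```text
time_s: 6.7
ee_pos: [0.5594, 0.2617, 0.2186]
ee_rot: [0.671, 0.224, -0.671, 0.224]
wrist_force: [-5.9, -3.4, 6.7]
opening: 0.0216
alpha 0.919 rad 81.5 z 0.2186 phi-alpha 4.438 phi -0.927 F [-5.9 -3.4  6.7] open 0.0216 q6 1.31 t 6.7
opp [0.46023779 0.13182545] -2.2228955333933063
2.1971044666066937
phi0 -0.927 n 18
[[40.0,-0.0,2.5,8.7,-0.174],[40.0,-0.0,0.9,9.0,-0.174],[40.0,-0.0,-0.7,9.1,-0.174],[40.0,-0.0,-2.2,8.8,-0.174],[40.0,-0.0,-3.7,8.3,-0.174],[40.0,-0.0,-5.1,7.5,-0.174],[40.0,-0.0,-6.3,6.5,-0.174],[40.0,-0.0,-7.3,5.4,-0.174],[40.0,-0.0,-8.1,4.0,-0.174],[40.0,-0.0,-8.7,2.5,-0.174],[40.0,-0.0,-9.0,1.0,-0.174],[40.0,-0.0,-9.1,-0.6,-0.174],[40.0,-0.0,-8.8,-2.1,-0.174],[40.0,-0.0,-8.3,-3.6,-0.174],[40.0,-0.0,-7.6,-5.0,-0.174],[40.0,-0.0,-6.6,-6.2,-0.174],[40.0,-0.0,-5.4,-7.3,-0.174],[40.0,-0.0,-4.1,-8.1,-0.174]]
```

```bash
python3 -m inch '[[40,0,0,0,0],[40,0,0,0,0],[40,-26,0,0,0],[40,-26,0,0,0],[40,0,-11.6,4.1,-0.15],[40,0,-11.6,4.1,-0.15],[40,0,-11.6,4.1,-0.15],[40,0,-11.6,4.1,-0.15],[40,0,-11.6,4.1,-0.15],[40,0,-11.6,4.1,-0.15],[40,0,-11.6,4.1,-0.15],[40,0,-11.6,4.1,-0.15]]' 
python3 -m inch '[[40,0,-11.6,4.1,-0.15],[40,0,-11.6,4.1,-0.15],[40,0,-11.6,4.1,-0.15],[40,0,-11.6,4.1,-0.15],[40,0,-11.6,4.1,-0.15],[40,0,-11.6,4.1,-0.15],[40,0,-11.6,4.1,-0.15],[40,0,-11.6,4.1,-0.15],[40,0,-11.6,4.1,-0.15],[40,0,-11.6,4.1,-0.15],[40,0,-11.6,4.1,-0.15],[40,0,-11.6,4.1,-0.15]]' 
python3 -c "
from h import *
a,f=crank()
go([.4602,.1318,.2187],f,3,40)"
```

```text
time_s: 7.9
ee_pos: [0.4654, 0.2681, 0.2696]
ee_rot: [0.423, 0.567, -0.423, 0.567]
wrist_force: [-0.4, -0.3, -0.8]
opening: 0.0398
time_s: 9.1
ee_pos: [0.45, 0.14, 0.2697]
ee_rot: [-0.181, 0.683, 0.181, 0.684]
wrist_force: [-0.0, -0.3, 0.1]
opening: 0.0398
alpha -2.381 rad 82.8 z 0.2697 phi-alpha 4.468 phi 2.087 F [-0.  -0.3  0.1] open 0.0398 q6 -1.86 t 9.1
phi0 2.087 n 3
[[40.0,17.0,-4.0,1.6,0.0],[40.0,17.0,-4.0,1.6,0.0],[40.0,17.0,-4.0,1.6,0.0]]
```

```bash
python3 -m inch '[[40,0,-11.6,4.1,-0.15],[40,17,0,0,0],[40,17,0,0,0],[40,17,0,0,0],[18,0,0,0,0],[18,0,0,0,0],[18,0,0,0,0]]' 15
python3 -c "
from h import *
arc(.15)"
```

```text
time_s: 9.8
ee_pos: [0.4595, 0.132, 0.2194]
ee_rot: [-0.229, 0.669, 0.229, 0.669]
wrist_force: [-0.4, -1.7, 0.4]
opening: 0.0217
alpha -2.231 rad 82.3 z 0.2194 phi-alpha 4.462 phi 2.23 F [-0.4 -1.7  0.4] open 0.0217 q6 -2.03 t 9.8
row [12.1  -2.15] 0.15
```

```bash
python3 -m inch '[[18,0,6,-1.1,0.075],[18,0,12.1,-2.2,0.15],[18,0,12.1,-2.2,0.15],[18,0,12.1,-2.2,0.15],[18,0,12.1,-2.2,0.15],[18,0,12.1,-2.2,0.15],[18,0,12.1,-2.2,0.15],[18,0,12.1,-2.2,0.15],[18,0,12.1,-2.2,0.15],[18,0,12.1,-2.2,0.15],[18,0,12.1,-2.2,0.15],[18,0,12.1,-2.2,0.15]]' && python3 -c "
from h import *
arc(.15)"
python3 -m inch '[[18,0,12.1,-2.2,0.15],[18,0,12.1,-2.2,0.15],[18,0,12.1,-2.2,0.15],[18,0,12.1,-2.2,0.15],[18,0,12.1,-2.2,0.15],[18,0,12.1,-2.2,0.15],[18,0,12.1,-2.2,0.15],[18,0,12.1,-2.2,0.15],[18,0,12.1,-2.2,0.15],[18,0,6,-1.1,0.075]]' 
python3 -c "
from h import *
arc(.15)"
```

```text
time_s: 11.0
ee_pos: [0.4543, 0.2561, 0.2194]
ee_rot: [0.361, 0.607, -0.361, 0.609]
wrist_force: [9.6, -13.8, -0.6]
opening: 0.0217
alpha 2.327 rad 81.2 z 0.2194 phi-alpha 4.455 phi 0.499 F [  9.6 -13.8  -0.6] open 0.0217 q6 -0.05 t 11.0
row [12.08 -2.23] 0.15
time_s: 12.0
ee_pos: [0.5605, 0.2609, 0.2194]
ee_rot: [-0.671, -0.224, 0.671, -0.224]
wrist_force: [-4.5, -3.2, 3.4]
opening: 0.0221
alpha 0.902 rad 81.4 z 0.2194 phi-alpha 4.455 phi -0.926 F [-4.5 -3.2  3.4] open 0.0221 q6 1.3 t 12.0
row [12.08 -2.23] 0.15
```

```bash
python3 -m inch '[[40,0,0,0,0],[40,0,0,0,0],[40,-25,0,0,0],[40,-25,0,0,0],[40,0,-11.6,4.1,-0.15],[40,0,-11.6,4.1,-0.15],[40,0,-11.6,4.1,-0.15],[40,0,-11.6,4.1,-0.15],[40,0,-11.6,4.1,-0.15],[40,0,-11.6,4.1,-0.15],[40,0,-11.6,4.1,-0.15],[40,0,-11.6,4.1,-0.15]]' 
python3 -m inch '[[40,0,-11.6,4.1,-0.15],[40,0,-11.6,4.1,-0.15],[40,0,-11.6,4.1,-0.15],[40,0,-11.6,4.1,-0.15],[40,0,-11.6,4.1,-0.15],[40,0,-11.6,4.1,-0.15],[40,0,-11.6,4.1,-0.15],[40,0,-11.6,4.1,-0.15],[40,0,-11.6,4.1,-0.15],[40,0,-11.6,4.1,-0.15],[40,0,-11.6,4.1,-0.15],[40,0,-11.6,4.1,-0.15]]' 
python3 -m inch '[[40,0,-11.6,4.1,-0.15],[40,17,0,0,0],[40,17,0,0,0],[40,17,0,0,0],[18,0,0,0,0],[18,0,0,0,0],[18,0,0,0,0]]' 15
python3 -c "
from h import *
arc(.15)"
```

```text
time_s: 13.2
ee_pos: [0.4666, 0.2672, 0.2688]
ee_rot: [0.423, 0.567, -0.422, 0.567]
wrist_force: [0.4, 0.3, 0.4]
opening: 0.0399
time_s: 14.4
ee_pos: [0.4512, 0.1391, 0.269]
ee_rot: [-0.181, 0.683, 0.181, 0.684]
wrist_force: [-0.6, -0.1, -0.6]
opening: 0.0401
time_s: 15.1
ee_pos: [0.4608, 0.1314, 0.2185]
ee_rot: [-0.229, 0.668, 0.229, 0.67]
wrist_force: [-1.3, 1.2, 1.1]
opening: 0.0219
alpha -2.214 rad 82.1 z 0.2185 phi-alpha 4.445 phi 2.231 F [-1.3  1.2  1.1] open 0.0219 q6 -2.03 t 15.1
row [12.06 -2.35] 0.15
```

```bash
python3 -m inch '[[18,0,6,-1.1,0.075],[18,0,12.1,-2.3,0.15],[18,0,12.1,-2.3,0.15],[18,0,12.1,-2.3,0.15],[18,0,12.1,-2.3,0.15],[18,0,12.1,-2.3,0.15],[18,0,12.1,-2.3,0.15],[18,0,12.1,-2.3,0.15],[18,0,12.1,-2.3,0.15],[18,0,12.1,-2.3,0.15],[18,0,12.1,-2.3,0.15],[18,0,12.1,-2.3,0.15]]' && python3 -c "
from h import *
arc(.15)"
python3 -m inch '[[18,0,12.1,-2.3,0.15],[18,0,12.1,-2.3,0.15],[18,0,12.1,-2.3,0.15],[18,0,12.1,-2.3,0.15],[18,0,12.1,-2.3,0.15],[18,0,12.1,-2.3,0.15],[18,0,12.1,-2.3,0.15],[18,0,12.1,-2.3,0.15],[18,0,12.1,-2.3,0.15],[18,0,6,-1.1,0.075]]' 
python3 -c "
from h import *
arc(.15)"
```

```text
time_s: 16.3
ee_pos: [0.4542, 0.2555, 0.2186]
ee_rot: [0.361, 0.607, -0.361, 0.609]
wrist_force: [7.1, -11.5, 0.9]
opening: 0.0217
alpha 2.332 rad 80.8 z 0.2186 phi-alpha 4.45 phi 0.499 F [  7.1 -11.5   0.9] open 0.0217 q6 -0.06 t 16.3
row [12.07 -2.29] 0.15
time_s: 17.3
ee_pos: [0.5605, 0.2603, 0.2185]
ee_rot: [-0.67, -0.224, 0.671, -0.224]
wrist_force: [-8.4, -6.7, 5.0]
opening: 0.0215
alpha 0.897 rad 81.0 z 0.2185 phi-alpha 4.46 phi -0.926 F [-8.4 -6.7  5. ] open 0.0215 q6 1.3 t 17.3
row [12.09 -2.17] 0.15
```

```bash
python3 -m inch '[[40,0,0,0,0],[40,0,0,0,0],[40,-25,0,0,0],[40,-25,0,0,0],[40,0,-11.6,4.1,-0.15],[40,0,-11.6,4.1,-0.15],[40,0,-11.6,4.1,-0.15],[40,0,-11.6,4.1,-0.15],[40,0,-11.6,4.1,-0.15],[40,0,-11.6,4.1,-0.15],[40,0,-11.6,4.1,-0.15],[40,0,-11.6,4.1,-0.15]]' 
python3 -m inch '[[40,0,-11.6,4.1,-0.15],[40,0,-11.6,4.1,-0.15],[40,0,-11.6,4.1,-0.15],[40,0,-11.6,4.1,-0.15],[40,0,-11.6,4.1,-0.15],[40,0,-11.6,4.1,-0.15],[40,0,-11.6,4.1,-0.15],[40,0,-11.6,4.1,-0.15],[40,0,-11.6,4.1,-0.15],[40,0,-11.6,4.1,-0.15],[40,0,-11.6,4.1,-0.15],[40,0,-11.6,4.1,-0.15]]' 
python3 -m inch '[[40,0,-11.6,4.1,-0.15],[40,17,0,0,0],[40,17,0,0,0],[40,17,0,0,0],[18,0,0,0,0],[18,0,0,0,0],[18,0,0,0,0]]' 15
python3 -c "
from h import *
arc(.15)"
```

```text
time_s: 18.5
ee_pos: [0.4671, 0.2671, 0.2679]
ee_rot: [0.423, 0.567, -0.423, 0.567]
wrist_force: [-0.5, 1.1, -0.5]
opening: 0.04
time_s: 19.7
ee_pos: [0.4517, 0.1389, 0.268]
ee_rot: [-0.181, 0.683, 0.181, 0.684]
wrist_force: [-1.0, 0.8, 0.1]
opening: 0.0396
time_s: 20.4
ee_pos: [0.4611, 0.1313, 0.2175]
ee_rot: [-0.229, 0.668, 0.229, 0.669]
wrist_force: [-1.0, 2.4, -0.5]
opening: 0.0218
alpha -2.211 rad 81.9 z 0.2175 phi-alpha 4.442 phi 2.231 F [-1.   2.4 -0.5] open 0.0218 q6 -2.03 t 20.4
row [12.05 -2.39] 0.15
```

```bash
python3 -m inch '[[18,0,6,-1.2,0.075],[18,0,12.1,-2.4,0.15],[18,0,12.1,-2.4,0.15],[18,0,12.1,-2.4,0.15],[18,0,12.1,-2.4,0.15],[18,0,12.1,-2.4,0.15],[18,0,12.1,-2.4,0.15],[18,0,2.5,-0.5,0.035],[18,0,0,0,0]]' && python3 -c "
from h import *
arc(.15)"
python3 -m inch '[[40,0,0,0,0],[40,0,0,0,0],[40,-20,0,0,0],[40,-35,0,0,0],[40,0,30,30,0],[40,0,40,40,0],[40,0,40,40,0],[40,0,30,30,0],[40,0,0,0,0]]'
python3 - <<'E'
from h import *
T=snap('top','t3.png');C=snap('scene','s3.png')
np.savez('s3.npz',**{k:np.array(v) for k,v in T.items()})
c=lambda im:cv2.resize(im,(400,300),interpolation=cv2.INTER_CUBIC)
a=np.hstack([c(T['color'][190:250,185:265]),c(C['color'][135:201,262:350])])
cv2.imwrite('pics/c3.png',a[:,:,::-1])
crank()
E
```

```text
time_s: 21.3
ee_pos: [0.4293, 0.2038, 0.2175]
ee_rot: [0.124, 0.695, -0.123, 0.697]
wrist_force: [5.3, -0.0, -2.0]
opening: 0.0214
alpha 3.057 rad 81.0 z 0.2175 phi-alpha 4.445 phi 1.219 F [ 5.3 -0.  -2. ] open 0.0214 q6 -0.85 t 21.3
row [12.06 -2.35] 0.15
time_s: 22.2
ee_pos: [0.5987, 0.2822, 0.2676]
ee_rot: [0.123, 0.698, -0.124, 0.695]
wrist_force: [-0.9, -0.0, -1.2]
opening: 0.0398
alpha 0.774 rad 120.4 z 0.2703 phi-alpha 0.446 phi 1.22 F [0.8 0.3 0.4] open 0.0401 q6 -0.83 t 22.3
```

View pics/c3.png

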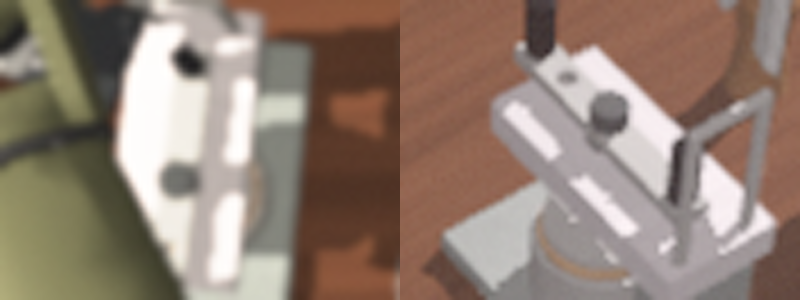

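Bar is nearly in line with the head, plate on the lid. I'll clear the arm towards the stand and measure the alignment unobstructed.

Run:
```python
from h import *
go([.60,.28,.365],1.22,3,45)
go([.628,-.228,.365],1.59,12,45,[.60,.28,.365],1.22)
```

```text
phi0 1.22 n 3
[[45.0,-31.6,0.1,1.4,0.0],[45.0,-31.6,0.1,1.4,0.0],[45.0,-31.6,0.1,1.4,0.0]]
phi0 1.22 n 12
[[45.0,-0.0,-39.0,16.7,-0.031],[45.0,-0.0,-39.5,15.5,-0.031],[45.0,-0.0,-39.9,14.3,-0.031],[45.0,-0.0,-40.3,13.1,-0.031],[45.0,-0.0,-40.7,11.8,-0.031],[45.0,-0.0,-41.1,10.6,-0.031],[45.0,-0.0,-41.4,9.3,-0.031],[45.0,-0.0,-41.6,8.0,-0.031],[45.0,-0.0,-41.9,6.7,-0.031],[45.0,-0.0,-42.0,5.4,-0.031],[45.0,-0.0,-42.2,4.1,-0.031],[45.0,-0.0,-42.3,2.8,-0.031]]
```

```bash
python3 -m inch '[[45,-32,0,1,0],[45,-32,0,1,0],[45,-32,0,1,0]]'
python3 -m inch '[[45,0,-39,17,-0.031],[45,0,-40,15,-0.031],[45,0,-40,14,-0.031],[45,0,-40,13,-0.031],[45,0,-41,12,-0.031],[45,0,-41,11,-0.031],[45,0,-41,9,-0.031],[45,0,-42,8,-0.031],[45,0,-42,7,-0.031],[45,0,-42,5,-0.031],[45,0,-42,4,-0.031],[45,0,-42,3,-0.031]]'
python3 - <<'E'
from h import *
T=snap('top','t4.png');C=snap('scene','s4.png')
def rect(s,z,x0=.36,x1=.66,y0=.09,y1=.29,k=2000):
    # map: image row -> x decreasing, col -> y decreasing
    h=int((x1-x0)*k);w=int((y1-y0)*k)
    X=x1-np.arange(h)/k; Y=y1-np.arange(w)/k
    P=np.stack([np.repeat(X,w),np.tile(Y,h),np.full(h*w,z)],1)
    uv=proj(s,P).reshape(h,w,2).astype(np.float32)
    return cv2.remap(s['color'],uv[...,0].copy(),uv[...,1].copy(),cv2.INTER_CUBIC)
a=np.hstack([rect(T,.196),rect(C,.196)])
cv2.imwrite('pics/c4.png',a[:,:,::-1])
st=r.get_state();print(st['ee_pos'],phi(st),st['qpos'])
E
```

```text
time_s: 22.6
ee_pos: [0.5976, 0.2795, 0.3705]
ee_rot: [0.124, 0.696, -0.123, 0.697]
wrist_force: [-0.8, 0.9, 0.3]
opening: 0.0447
time_s: 23.8
ee_pos: [0.6253, -0.2292, 0.3694]
ee_rot: [-0.008, 0.706, 0.008, 0.708]
wrist_force: [0.9, 0.4, 0.7]
opening: 0.0449
[ 0.62497696 -0.23220441  0.367864  ] 1.5884037943421976 [-4.10383333e-01  5.44063380e-01  8.14348517e-01 -6.90386510e-04
  1.78286778e+00 -1.99893255e+00]
```

View pics/c4.png

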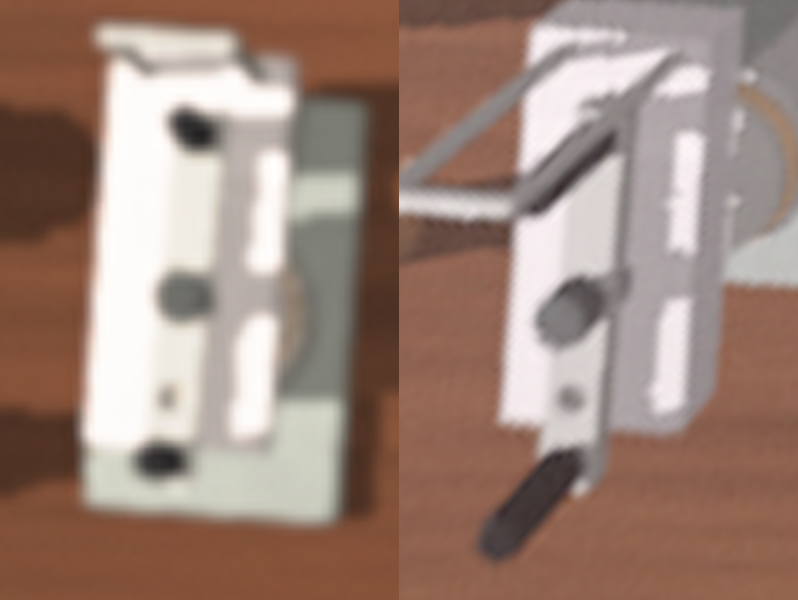

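Both rectified views show the hole dark at top (168,398) and scene (171,399), bar roughly parallel to the head. Fit the edge directions for numbers.

```bash
cat >> h.py <<'E'
def rect(s,z,x0=.36,x1=.66,y0=.09,y1=.29,k=2000):
    h=int((x1-x0)*k);w=int((y1-y0)*k)
    P=np.stack([np.repeat(x1-np.arange(h)/k,w),np.tile(y1-np.arange(w)/k,h),np.full(h*w,z)],1)
    uv=proj(s,P).reshape(h,w,2).astype(np.float32)
    return cv2.remap(s['color'],uv[...,0].copy(),uv[...,1].copy(),cv2.INTER_CUBIC)
def edge(im,p,q,win=10):
    g=cv2.GaussianBlur(im.astype(np.float32).mean(2),(0,0),2); gx=np.abs(cv2.Sobel(g,cv2.CV_32F,1,0)); pts=[]
    for v in range(p[1],q[1],2):
        c=p[0]+(q[0]-p[0])*(v-p[1])/(q[1]-p[1]); us=np.arange(int(c)-win,int(c)+win+1); w=gx[v,us]**2
        pts.append([(w*us).sum()/w.sum(),v])
    l=cv2.fitLine(np.array(pts,np.float32),cv2.DIST_HUBER,0,.01,.01).ravel(); return round(float(l[0]/l[1]),4), round(float(l[2]+(300-l[3])*l[0]/l[1]),1)
E
python3 - <<'E'
from h import *
T=snap('top');C=snap('scene')
t,c=rect(T,.196),rect(C,.196)
print('head: top L',edge(t,(104,110),(84,430)),'top R',edge(t,(294,90),(270,440)),'scene L',edge(c,(127,60),(101,410)))
print('bar: top R',edge(t,(219,150),(201,440)),'top R lower',edge(t,(210,320),(201,440)),'scene L up/low',edge(c,(165,210),(157,280),8),edge(c,(153,340),(143,435),8),edge(c,(165,210),(143,435),8),'scene R',edge(c,(217,200),(205,440),8))
E
```

```text
head: top L (-0.07, 91.0) top R (-0.0656, 278.4) scene L (-0.074, 109.9)
bar: top R (-0.0905, 207.7) top R lower (-0.0943, 207.9) scene L up/low (-0.0763, 158.5) (-0.0562, 153.3) (-0.1017, 156.8) scene R (-0.0754, 210.5)
```

Head yaw ≈ -0.07, bar ≈ -0.09: the crank is within about 0.02–0.03 rad of 4π, inside the fit's slack. Now the pin.

```bash
python3 -m inch '[[45,35,1.5,2,0],[45,42,1.5,2,0],[45,42,0,0,0],[45,42,0,0,0],[45,42,0,0,0],[45,42,0,0,0],[45,20,0,0,0],[45,0,0,0,0]]'
python3 - <<'E'
from h import *
C=snap('scene','s5.png');T=snap('top','t5.png')
a=np.hstack([cv2.resize(C['color'][235:310,170:270],(400,300),interpolation=cv2.INTER_CUBIC),cv2.resize(T['color'][175:235,300:380],(400,300),interpolation=cv2.INTER_CUBIC)])
cv2.imwrite('pics/c5.png',a[:,:,::-1])
st=r.get_state();print(st['ee_pos'],phi(st),st['wrist_force'])
E
```

```text
time_s: 24.8
ee_pos: [0.6293, -0.2227, 0.1005]
ee_rot: [-0.007, 0.708, 0.009, 0.706]
wrist_force: [-0.6, -0.2, 0.4]
opening: 0.0448
[ 0.63109713 -0.22396881  0.10450411] 1.5930277200776852 [-0.8488947  -0.45282687  0.12015334]
```

View pics/c5.png

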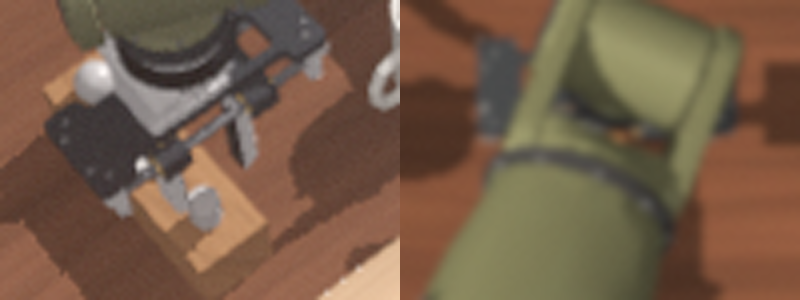

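```bash
python3 -m inch '[[45,12,-4,-1.5,0],[45,15,0,0,0],[45,14,0,0,0],[45,4,0,0,0],[20,0,0,0,0],[20,0,0,0,0],[20,0,0,0,0]]' 25
python3 -c "
from h import *
crank()
print(r.get_state()['ee_pos'])"
```

```text
time_s: 25.6
ee_pos: [0.6294, -0.229, 0.0577]
ee_rot: [-0.008, 0.707, 0.007, 0.707]
wrist_force: [-0.1, -7.8, 4.4]
opening: 0.0247
alpha -1.298 rad 442.4 z 0.0577 phi-alpha 2.89 phi 1.592 F [-0.1 -7.8  4.4] open 0.0247 q6 -2.0 t 25.6
[ 0.62939071 -0.22899341  0.0576824 ]
```

```bash
python3 -m inch '[[20,-15,0,0,0],[20,-25,0,0,0],[20,-40,0,0,0],[20,-45,0,0,0],[20,-45,0,0,0],[20,-45,0,0,0],[20,-45,0,0,0],[20,-10,0,0,0],[20,0,0,0,0]]'
python3 - <<'E'
from h import *
p=r.get_state()['ee_pos']; print(p)
go([.4603,.2012,p[2]],1.49,12,20)
C=snap('scene','s6.png')
cv2.imwrite('pics/c6.png',C['color'][:,:,::-1])
E
```

```text
time_s: 26.5
ee_pos: [0.6295, -0.2289, 0.3293]
ee_rot: [-0.008, 0.706, 0.007, 0.708]
wrist_force: [0.4, 0.2, -1.4]
opening: 0.0237
[ 0.62947456 -0.22893791  0.32925156]
phi0 1.592 n 12
[[20.0,-0.0,36.1,-13.3,0.008],[20.0,-0.0,36.0,-13.6,0.008],[20.0,-0.0,35.9,-13.9,0.008],[20.0,-0.0,35.8,-14.3,0.008],[20.0,-0.0,35.7,-14.6,0.008],[20.0,-0.0,35.5,-14.9,0.008],[20.0,-0.0,35.4,-15.2,0.008],[20.0,-0.0,35.3,-15.5,0.008],[20.0,-0.0,35.1,-15.8,0.008],[20.0,-0.0,35.0,-16.1,0.008],[20.0,-0.0,34.9,-16.4,0.008],[20.0,-0.0,34.7,-16.7,0.008]]
```

```bash
python3 -m inch '[[20,0,36,-13,0.008],[20,0,36,-14,0.008],[20,0,36,-14,0.008],[20,0,36,-14,0.008],[20,0,36,-14,0.008],[20,0,36,-15,0.008],[20,0,35,-15,0.008],[20,0,35,-16,0.008],[20,0,35,-16,0.008],[20,0,35,-16,0.008],[20,0,35,-16,0.008],[20,0,34,-16,0.008]]'
python3 -m inch '[[20,15,0,0,0],[20,25,0,0,0],[20,22,0,0,0],[20,0,0,0,0]]'
python3 - <<'E'
from h import *
C=snap('scene');T=snap('top')
p=r.get_state()['ee_pos']; print(p,phi())
print('proj tip scene',proj(C,[p-[0,0,.0477]]),'hole',proj(C,[[.4603,.2012,.196]]))
a=np.hstack([cv2.resize(C['color'][130:190,260:340],(400,300),interpolation=cv2.INTER_CUBIC),cv2.resize(T['color'][200:260,180:260],(400,300),interpolation=cv2.INTER_CUBIC)])
cv2.imwrite('pics/c7.png',a[:,:,::-1])
E
```

```text
time_s: 27.75
ee_pos: [0.4585, 0.2015, 0.3253]
ee_rot: [0.026, 0.708, -0.027, 0.706]
wrist_force: [0.5, 0.7, 0.0]
opening: 0.0234
time_s: 28.15
ee_pos: [0.4582, 0.1998, 0.2611]
ee_rot: [0.025, 0.709, -0.027, 0.704]
wrist_force: [0.0, -0.2, -0.4]
opening: 0.0232
[0.45953153 0.20015817 0.2649052 ] 1.4959822083423306
proj tip scene [[297.35826332 147.28286475]] hole [[297.57228074 152.070156  ]]
```

View pics/c7.png

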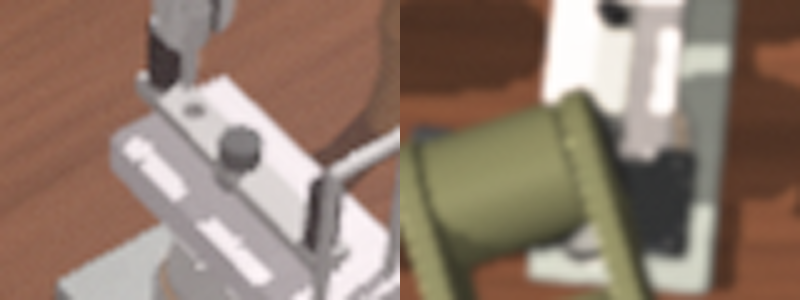

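Pin tip at crop (188,85) hangs directly above the hole at (194,110), maybe 1–2 mm short to +y. Correct and lower while watching the force.

```bash
python3 -m inch '[[20,8,1.8,0.9,0],[20,9,0,0,0],[20,8,0,0,0],[20,0,0,0,0]]' 25
python3 -c "
from h import *
s=r.get_state();print(s['ee_pos'],s['wrist_force'])"
python3 -m inch '[[20,5,0,0,0],[20,5,0,0,0],[20,4,0,0,0],[20,0,0,0,0]]'
python3 -c "
from h import *
s=r.get_state();print(s['ee_pos'],s['wrist_force'],s['opening'])"
```

```text
time_s: 28.65
ee_pos: [0.4605, 0.2019, 0.2392]
ee_rot: [0.026, 0.707, -0.027, 0.706]
wrist_force: [-0.9, 0.7, 0.0]
opening: 0.0233
[0.46046362 0.20185009 0.23917618] [-0.90673544  0.69171151  0.02503845]
time_s: 29.05
ee_pos: [0.4607, 0.2019, 0.2259]
ee_rot: [0.026, 0.707, -0.027, 0.706]
wrist_force: [0.3, -0.0, -1.0]
opening: 0.0233
[0.46068268 0.20194541 0.22586399] [ 0.28258219 -0.02467685 -1.0147119 ] 0.02332635568405054
```

```bash
python3 -m inch '[[20,4,0,0,0],[20,4,0,0,0],[20,4,0,0,0],[20,0,0,0,0]]'
python3 -m inch '[[20,4,0,0,0],[20,4,0,0,0],[20,3,0,0,0],[20,0,0,0,0]]'
python3 -m inch '[[20,2,0,0,0],[20,1.5,0,0,0],[20,0,0,0,0]]'
python3 -c "
from h import *
s=r.get_state();print(s['ee_pos'],s['wrist_force'],s['opening'])"
```

```text
time_s: 29.45
ee_pos: [0.4607, 0.2019, 0.2138]
ee_rot: [0.026, 0.707, -0.027, 0.706]
wrist_force: [-0.2, 0.4, -1.3]
opening: 0.0236
time_s: 29.85
ee_pos: [0.4607, 0.2019, 0.203]
ee_rot: [0.026, 0.707, -0.027, 0.706]
wrist_force: [0.5, -2.0, -0.1]
opening: 0.0231
time_s: 30.15
ee_pos: [0.4608, 0.202, 0.1998]
ee_rot: [0.026, 0.707, -0.026, 0.707]
wrist_force: [1.1, -0.3, -0.3]
opening: 0.0231
[0.46082954 0.20196165 0.19977249] [ 1.10352295 -0.27676744 -0.26601173] 0.023128124477995508
```

```bash
python3 -m inch '[[20,1,0,0,0],[20,0.5,0,0,0],[20,0,0,0,0]]'
python3 -m inch '[[36,0,0,0,0],[36,0,0,0,0],[36,0,0,0,0],[36,-15,0,0,0],[36,-25,0,0,0],[36,-40,0,0,0],[36,-40,0,0,0],[36,-40,0,0,0],[36,0,0,0,0]]'
python3 -c "
from h import *
p=r.get_state()['ee_pos'];print(p,phi());go([.36,-.08,.34],1.49,10,36)"
```

```text
time_s: 30.45
ee_pos: [0.4609, 0.202, 0.1987]
ee_rot: [0.026, 0.706, -0.026, 0.707]
wrist_force: [-0.8, -1.0, 2.2]
opening: 0.0234
time_s: 31.35
ee_pos: [0.4617, 0.2024, 0.3636]
ee_rot: [0.027, 0.704, -0.025, 0.709]
wrist_force: [-0.0, 0.4, -0.7]
opening: 0.0361
[0.46167447 0.2023659  0.36355668] 1.4960945354763522
phi0 1.496 n 10
[[36.0,2.4,-28.9,-8.0,0.001],[36.0,2.4,-28.9,-8.0,0.001],[36.0,2.4,-28.9,-8.0,0.001],[36.0,2.4,-28.9,-8.0,0.001],[36.0,2.4,-28.9,-8.0,0.001],[36.0,2.4,-28.9,-7.9,0.001],[36.0,2.4,-28.9,-7.9,0.001],[36.0,2.4,-29.0,-7.9,0.001],[36.0,2.4,-29.0,-7.9,0.001],[36.0,2.4,-29.0,-7.9,0.001]]
```

```bash
python3 -m inch '[[36,0,-29,-8,0],[36,0,-29,-8,0],[36,0,-29,-8,0],[36,0,-29,-8,0],[36,0,-29,-8,0],[36,0,-29,-8,0],[36,0,-29,-8,0],[36,0,-29,-8,0],[36,0,-20,-5,0],[36,0,0,0,0]]'
python3 - <<'E'
from h import *
C=snap('scene');T=snap('top')
for s in (T,C):
    q=topcentroid(s,.203,.235,(.445,.48,.185,.22)); print(len(q), q[:,2].max() if len(q) else 0, np.median(q,0) if len(q) else 0)
a=np.hstack([cv2.resize(C['color'][130:220,250:370],(400,300),interpolation=cv2.INTER_CUBIC),cv2.resize(T['color'][190:265,180:280],(400,300),interpolation=cv2.INTER_CUBIC)])
a=np.vstack([a,np.hstack([cv2.resize(C['color'],(400,300)),cv2.resize(T['color'],(400,300))])])
cv2.imwrite('pics/c8.png',a[:,:,::-1])
E
```

```text
time_s: 32.35
ee_pos: [0.3726, -0.0455, 0.3579]
ee_rot: [0.027, 0.707, -0.027, 0.706]
wrist_force: [-0.1, 0.4, 0.1]
opening: 0.0361
37 0.22807929346912875 [0.46343715 0.20443342 0.22111275]
63 0.22612590011164013 [0.46481511 0.19840525 0.21952931]
```

View pics/c8.png

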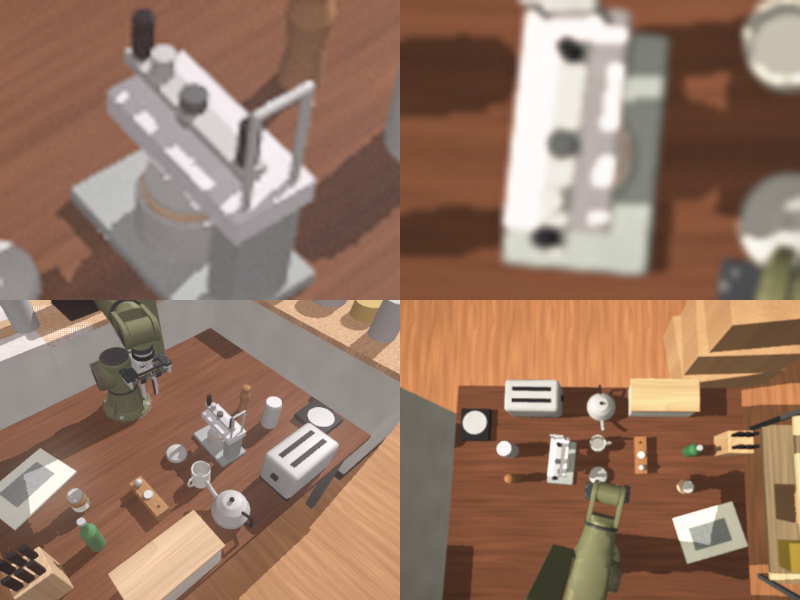

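The pin's head sits flat on the bar, next to knob_a (crop (162,62)). Its top is at about z 0.221, where 0.222 means fully home. The plate is down on the lid, and the stopper and thermometer are still in the stand.

```bash
python3 -c "
from h import *
print(order.sign_off())"
```

```text
the job is handed in; nothing more can be done
None
```

The press is wound down and locked, and the job is handed in at about 32 s on the robot's clock, against the 72 s limit. I turned the handle in four front-side strokes (knob b, a, b, a), then pushed the lock pin through both holes, let go and moved the arm clear.

**Last checks:**
- **Pin:** its head top measured about z 0.221 m median from both cameras, where fully home is 0.222 m. It slid in with almost no force, and about 2 N showed only at the very end.
- **Plate:** it looks down on the lid in the last picture. I did not measure the gap.
- **Crank angle:** before pinning, edge fits put it about 0.02–0.03 rad from 4π. The fits disagreed by a few hundredths of a radian.
- **Hole position:** the cameras and the arm's own readings differed by 2–4 mm. I aimed between them, and the pin went in without touching the sides.
- **Everything else:** the stopper and thermometer are still in the stand, and nothing else looks moved. The highest wrist force I saw was about 17 N, against the 120 N limit.

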